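# Turn the trolley wheel until its valve is at the top

## Task

A trolley wheel sits loosely on the leaning repair stand on the bench. Push its spokes with the fingertips to turn it clockwise, as seen from its open front on the robot's side, until the valve stem is at the very top of the wheel, straight up from the hub, ready for the pump, then leave the wheel standing still. Only push: do not touch the valve stem, do not lift the wheel off along its axle, and leave the things lying around the stand where they are.

Things in the scene. Friction and masses are not known exactly. Their poses are not given: they have to be found in the camera images.
- axle (a point): wheel's centre, on the axle, 165 mm above the bench. The wheel leans back 45 degrees, its open front facing up and to the robot. This frame is fixed to the stand and does not turn with the wheel: x runs along the axle into the stand (away from the robot, 45 degrees down), y to the left seen from the robot, z up the slope in the wheel's plane, to the wheel's top
- stand: blue steel stand fixed to the bench; place and yaw vary. Origin on the bench straight below axle, x away from the robot. Base plate 220 x 160 x 10 mm, centred 50 mm behind the origin; 36 mm square post centred 75 mm behind it, 115 mm high; on the axle a boss of radius 26 mm starts 45 mm behind the wheel centre; the stub axle (radius 10 mm) ends 20 mm in front of it
- wheel (a joint): turn of the wheel, rad; 0 (or any full turn) = valve at the top; grows clockwise seen from the robot: at q the valve lies at y = -sin q, z = cos q times its radius in the frame of axle. No stops; friction 0.12 N m, stays put. Starts from -5.3 to -2.4, to end near 0. Black tyre 37 mm thick, outer radius 133, inner 96 mm; grey hub radius 24 mm, 38 mm long, its front 18 mm in front of the wheel centre
- spokes: five equal straight grey spokes, 36, 108, 180, 252 and 324 degrees from the valve, from the hub (radius 24 mm) to the rim (radius 96 mm), 12 mm wide in the wheel's plane, 22 mm thick (from 18 mm in front of the middle plane, level with the tyre front, to 4 mm behind it), open between and behind. Origin at axle; turns with the wheel; x along the axle, z to the valve
- valve: the valve, a brass stem of radius 4 mm with a 5 mm radius black cap, in the wheel's middle plane, pointing from the rim (radius 98 mm) in to radius 72 mm, midway between two spokes. Origin on the axle at axle, z to the valve. Not to be touched.
- valve_tip (a point): the inner end of the valve stem's cap, 72 mm from the axle; the stem runs outward from it to the rim
- bush (a joint): how far the wheel has slid off along the axle towards the robot, m; 0 = fully on, where it starts and where its weight keeps it; there is no nut
- spray_can_mid (a point): centre of a grey spray can, 58 mm across, 155 mm tall, standing to one side of the stand; bystander
- parts_cup_mid (a point): centre of a steel parts cup, 76 mm across, 75 mm tall, standing to one side of the stand; bystander
- spanner_grip (a point): grip of a spanner about 180 mm long lying on the bench beside the stand; bystander

How it is judged (in metres and radians):
On the way:
1. the robot's fingers push on a spoke (contact force between the fingers and spokes above 0.5 N), for 0.02 s.
At the end, for the whole second after the job is handed in: The valve stem is at the top of the wheel, its tip within 8.7 mm sideways (about 7 degrees of turn) of straight up from the axle, reached by turning clockwise (joint wheel above -1), the wheel at rest (under 0.05 rad/s) and fully on its axle (within 5 mm) (value of joint wheel above -1 rad and z of valve_tip in the frame of axle above 0.05 m and y of valve_tip in the frame of axle between -0.0087 and 0.0087 m and velocity of joint wheel between -0.05 and 0.05 rad/s and value of joint bush below 0.005 m); the robot touches nothing.
It fails at once if the robot touches the valve stem (over 1 N) (contact force between any of the arm, the fingers and valve above 1 N).
It fails at once if the wheel is lifted along its axle by more than 12 mm (value of joint bush above 0.012 m).
It fails at once if the spray can is moved by more than 20 mm (distance of spray_can_mid from where it was at the start of the episode above 0.02 m).
It fails at once if the parts cup is moved by more than 20 mm (distance of parts_cup_mid from where it was at the start of the episode above 0.02 m).
It fails at once if the spanner is moved by more than 20 mm (distance of spanner_grip from where it was at the start of the episode above 0.02 m).
It also fails if it takes over 53 s, if anything falls off the work surface, if the arm or the gripper's body presses on something with over 40 N, if the wrist force passes 120 N, or if a joint passes its speed limit or range.

## Robot

A 7-joint arm with a two-finger parallel gripper is mounted at the origin on the work surface. World frame = base frame: x ahead of the robot, y to its left, z up, the work surface at z = 0. Lengths are in mm, angles in rad, forces in N, time in s.
With the tool pointing down it reaches from about 425 to 875 mm from the base axis. Payload 4.7 kg.
Tool frame: the origin (TCP) lies between the finger pads; the fingertips stand 22 mm ahead of it and the grasp point (between the pads) lies 3 mm ahead of it; z points along the fingers, y is the direction in which the jaws open and shut (so a half turn about z gives the same grasp; the last joint's range is limited). The gripper opens to 85 mm and grips with 20 to 120 N. Pads are 22 mm wide; open, the fingers measure 114 mm over their backs; the gripper's body (76 mm by 85 mm) begins 54 mm behind the grasp point. The pads swing forward as they close: fully open they stand 13 mm farther back than shut.
Start: joints at [1.32, 0.321, -0.07, 1.45, 0.023, 1.371, -0.057], TCP at [170.095, -627.368, 253.349] pointing down, gripper open.
Joint ranges: [-2.86, 2.86], [-0.3, 2.09], [-1.38, 1.24], [0.06, 2.45], [-1.56, 4.7], [0.09, 2.05], [-2.69, 2.69]. Speed limits (rad/s): [2.57, 2.57, 3.14, 3.14, 3.14, 3.14, 3.14].

## Interface

Orientations are given as a rotation vector (axis times angle).
In Python, from rig import ctrl gives the robot as it stands.
- The arm moves only by the shell command python3 -m inch 'ROWS'. ROWS is JSON, one flat list of numbers, 7 for each row, row after row: the shift along the world's x, y, z in m, then the turn, a rotation vector about the world's x, y, z in degrees, then the finger opening in m, from 0 to 0.0854. In form: [dx, dy, dz, rx, ry, rz, claw, dx, dy, dz, rx, ry, rz, claw, ...]. A call has 1 to 8 rows; each row is the pose to reach, as a shift and turn from the pose commanded when the call began; what a row does not reach only later rows make up. A row lasts 1/10 s, in which the tool goes at most 50 mm and 8.59 degrees, less where a joint would pass 70% of its speed; a pose out of reach is approached as far as the arm can. A call with a gripper value outside its range is refused whole. The fingers move at their own pace and stop on an object; the grip force is fixed at half the most. Time passes only in rows, so rows that repeat a pose let the fingers close. It gives the time, the measured TCP pose, the force and the opening at its end, in the units of the state.
- ctrl.sense(): the state, without advancing time (a new reading comes with each control period).
- ctrl.read_camera(name): name is "scene" or "top" or "wrist"; returns a dict with "img" (480x640x3 uint8, red, green, blue), "range_z" (480x640 float32, mm along the optical axis (not along the pixel's ray), 0 where there is no reading), "mtx" (3x3 intrinsics, pixels), "pose" (4x4, takes a point from camera to world coordinates). Camera axes: x right, y down, z forward; pixel columns grow to the right and rows downward; lengths in mm; the calibration is good to about 2 mm. A picture is of the moment at which its call begins.
- ctrl.hand_in(): hands the job in, once; it reports no verdict.
The state is a dict: "time": time; "joint_pos": joint angles; "qvel": joint speeds; "joint_torque": joint torques, N m; "position": TCP position; "ee_rot": TCP orientation; "ft_force": force on the tool from outside, world axes, zero at the start; "ft_torque": the same for the moment, N m; "opening": opening from 0.0 (shut) to 1.0 (fully open).
Only numpy, scipy, OpenCV 4.12 (cv2) and the standard library are available. Lean on these libraries where they do the work, as an engineer would, in place of code of your own. Each camera call takes 0.05 s, during which the arm holds its last target. There are 200 camera calls.

## Working session

There is one attempt and no reset: what is moved stays moved. The work goes in short steps, Python scripts to look and compute and a shell command to move; the robot and the scene stay as the last step left them, time stands still between calls to the robot, and variables do not carry over. Pictures are saved under pics/ and viewed, about 8 in all and at most 12, crops included, and the job is handed in when it is done.

```bash
mkdir -p pics; ls; cat > h.py <<'E'
import numpy as np,cv2
from rig import ctrl
def cam(n,save=None):
    r=ctrl.read_camera(n)
    if save: cv2.imwrite(f'pics/{save}.png',r['img'][:,:,::-1])
    return r
def pts(r):
    z=r['range_z'].astype(float);h,w=z.shape;v,u=np.mgrid[:h,:w];K=r['mtx']
    p=np.stack([(u-K[0,2])/K[0,0]*z,(v-K[1,2])/K[1,1]*z,z],-1)
    P=np.array(r['pose']);return p@P[:3,:3].T+P[:3,3]
E
python3 - <<'E'
from h import *
import pickle
for n in('scene','top'):
    r=cam(n,n);pickle.dump(dict(r),open(n+'.pkl','wb'));print(n,np.round(r['pose'],2).tolist(),r['mtx'].tolist(),(r['range_z']>0).mean())
print(ctrl.sense())
E
```

```text
pics
scene [[0.11, 0.8, -0.59, 1240.97], [0.99, -0.1, 0.06, -6.01], [-0.01, -0.59, -0.81, 980.93], [0.0, 0.0, 0.0, 1.0]] [[514.9312153150765, 0.0, 319.57729697194014], [0.0, 514.9312153150765, 243.63480094757628], [0.0, 0.0, 1.0]] 0.9960709635416667
top [[0.03, -0.99, 0.17, 484.81], [-1.0, -0.03, -0.02, 58.06], [0.03, -0.17, -0.99, 1006.49], [0.0, 0.0, 0.0, 1.0]] [[436.35550501253624, 0.0, 326.5591301340954], [0.0, 436.35550501253624, 240.9302034965626], [0.0, 0.0, 1.0]] 0.9960481770833334
{'time': 0.1, 'joint_pos': array([ 1.32011536,  0.32175963, -0.07011248,  1.45158239,  0.02256585,
        1.37081278, -0.05689452]), 'qvel': array([-0.00153944, -0.00168712, -0.00153266, -0.00194974,  0.00041795,
       -0.00059188,  0.00196355]), 'joint_torque': array([ 3.59319720e-04, -4.94877219e+01, -3.83915752e-01, -3.15208304e+01,
        1.28612507e-02,  7.46847392e-03,  5.83910008e-06]), 'position': array([ 169.96546619, -626.90642056,  252.3113172 ]), 'ee_rot': array([-3.11235338e+00, -4.14555076e-01,  4.50702203e-04]), 'ft_force': array([-0.21538395, -0.45186697, -0.04741686]), 'ft_torque': array([-0.02078369,  0.0371602 ,  0.03009824]), 'opening': 1.0000828381781866}
```

View pics/scene.png

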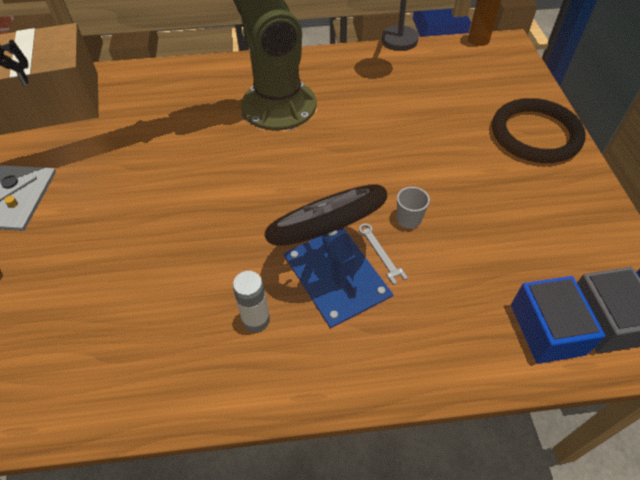

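View pics/top.png

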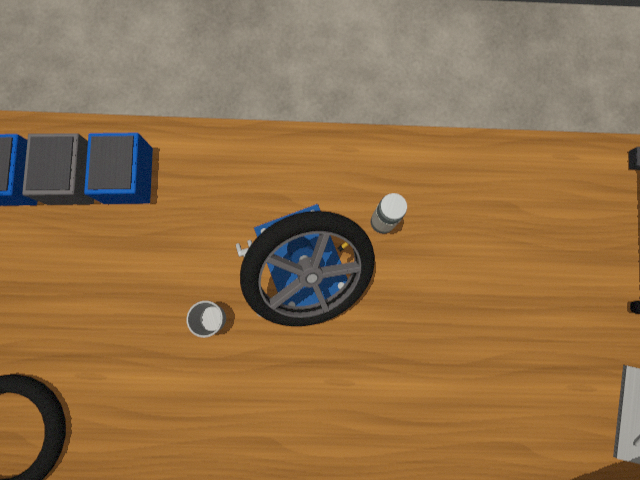

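The scene picture shows the stand from behind, with the spray can on one side at (250,300), and the cup (411,207) and spanner on the other. In the top picture the wheel is centred near (312,278), with the valve at about (345,247), to the upper right. Next I'll measure the wheel's plane, centre and angle.

```bash
python3 - <<'E'
from h import *
import pickle
from scipy.optimize import least_squares
r=pickle.load(open('top.pkl','rb'));P=pts(r);im=r['img'].astype(int)
hsv=cv2.cvtColor(r['img'],cv2.COLOR_RGB2HSV)
box=np.zeros((480,640),bool);box[205:332,235:380]=1
dark=box&(hsv[...,2]<60)&(P[...,2]>50)&(P[...,2]<300)
grey=box&(hsv[...,1]<60)&(hsv[...,2]>60)&(P[...,2]>90)&(P[...,2]<260)
print(dark.sum(),grey.sum())
G=P[grey]
for _ in range(4):
    c=G.mean(0);n=np.linalg.svd(G-c,full_matrices=0)[2][2];n*=np.sign(n[2]);d=(G-c)@n;G=G[abs(d)<5]
print('spoke plane n',n,'tilt',np.degrees(np.arccos(n[2])),len(G),d.std())
yaw=np.arctan2(-n[1],-n[0]);print('yaw',np.degrees(yaw))
# ring centre via circle fit of dark pts near tyre front plane
D=P[dark];s=(D-c)@n;D=D[(abs(s)<4)]
x=-np.array([-np.cos(yaw),-np.sin(yaw),1])/2**.5;y=np.array([-np.sin(yaw),np.cos(yaw),0]);z=np.cross(x,y)
u,v=(D-c)@y,(D-c)@z
(a,b),R=cv2.minEnclosingCircle(np.stack([u,v],1).astype(np.float32))
f=least_squares(lambda p:np.hypot(u-p[0],v-p[1])-114.5,[a,b],loss='soft_l1').x
print('encl',a,b,R,'fit',f,np.percentile(np.hypot(u-f[0],v-f[1]),[1,50,99]))
# hub pixel check
print('hubpix',np.round(P[278,312],1))
C=c+f[0]*y+f[1]*z; C=C+ (18)*x
print('C',C)
rel=P-C;Q=np.stack([rel@x,rel@y,rel@z],-1)
br=box&(hsv[...,0]>15)&(hsv[...,0]<32)&(hsv[...,1]>110)&(abs(Q[...,0])<12)&(np.hypot(Q[...,1],Q[...,2])<97)
print('brass',br.sum(),np.round(np.median(Q[br],0),1),np.argwhere(br).mean(0))
m=grey&(abs(Q[...,0]+18)<6);rr=np.hypot(Q[...,1],Q[...,2]);m&=(rr>40)&(rr<92)
an=np.degrees(np.arctan2(-Q[m][:,1],Q[m][:,2]))%360
h=np.histogram(an,72,(0,360))[0];print(h)
ph=np.degrees(np.angle(np.exp(1j*np.radians(an*5)).sum()))/5
print('spoke phase mod72',ph,' valve q mod72',(ph-36)%72)
# objects around, world
O=(P[...,2]>12)&(P[...,2]<200)&~box
n_,lab,st,ce=cv2.connectedComponentsWithStats(O.astype(np.uint8))
for i in range(1,n_):
    if st[i,4]>100: w=P[lab==i];print(ce[i],st[i,4],np.round(np.percentile(w,5,0)),np.round(np.percentile(w,95,0)))
E
```

```text
5442 3286
spoke plane n [-0.63006307 -0.3540337   0.69114447] tilt 46.27922823045826 999 2.3727918906899172
yaw 29.331719431781465
encl -28.774036407470703 -4.269724369049072 130.21658325195312 fit [-31.07546045  -0.46872633] [ 92.12392721 115.34876365 130.89729215]
hubpix [554.4  64.1 177.2]
C [576.91708193  73.05549502 165.13060005]
brass 5 [-11.4 -79.4  21.1] [243.4 342.4]
[  6   7   7   5   3   3  58   0   0   0   0   0   0   0   0   0   0   0
   0   0   0  14  81   0   0   0   0   0   0   0   0   0   0   0   0   2
  15  26   4   0   0   0   0   0   0   0   0   1  16  56  97   3   0   0
   0   0   0   0   0   0   0   2  14  60 106  15   0   0   2   4   5   7]
spoke phase mod72 34.7108970766229  valve q mod72 70.7108970766229
[ 74.00678952 167.81096023] 10310 [725. 455.  32.] [857. 729.  94.]
[635.06666667 157.22564103] 195 [ 858. -709.   14.] [ 905. -699.   35.]
[391.17726161 210.82151589] 818 [ 679. -115.   60.] [727. -72. 157.]
[202.02105263 318.25112782] 665 [440. 253.  19.] [506. 321.  76.]
[635.17391304 306.19130435] 115 [ 511. -674.   16.] [ 537. -664.   36.]
[630.36721311 418.11912568] 915 [ 200. -666.   12.] [ 376. -618.   17.]
[ 39.15323963 422.0209119 ] 2917 [147. 580.  20.] [336. 697.  39.]
```

```bash
cat >> h.py <<'E'
def frame(C,yaw):
    c,s=np.cos(yaw),np.sin(yaw);x=np.array([c,s,-1])/2**.5;y=np.array([-s,c,0]);return np.array(C,float),np.stack([x,y,np.cross(x,y)])
def rect(r,C,A,x0=-18,S=2):
    # front view of plane x=x0: columns = -y (right), rows = -z ; S px/mm, 150 mm half
    g=(np.arange(300*S)/S-150);cc,rr=np.meshgrid(g,g)
    W=C+x0*A[0]+(-cc)[...,None]*A[1]+(-rr)[...,None]*A[2]
    M=np.array(r['pose']);q=(W-M[:3,3])@M[:3,:3];K=r['mtx']
    return cv2.remap(r['img'],(q[...,0]/q[...,2]*K[0,0]+K[0,2]).astype(np.float32),(q[...,1]/q[...,2]*K[1,1]+K[1,2]).astype(np.float32),1)[:,:,::-1].copy()
E
python3 - <<'E'
from h import *
import pickle
r=pickle.load(open('top.pkl','rb'))
C,A=frame([576.9,73.1,165],np.radians(29.3))
im=rect(r,C,A)
for R in(24,96,133): cv2.circle(im,(300,300),2*R,(0,255,255),1)
cv2.imwrite('pics/rect.png',im)
E
```

```text
(no output)
```

View pics/rect.png

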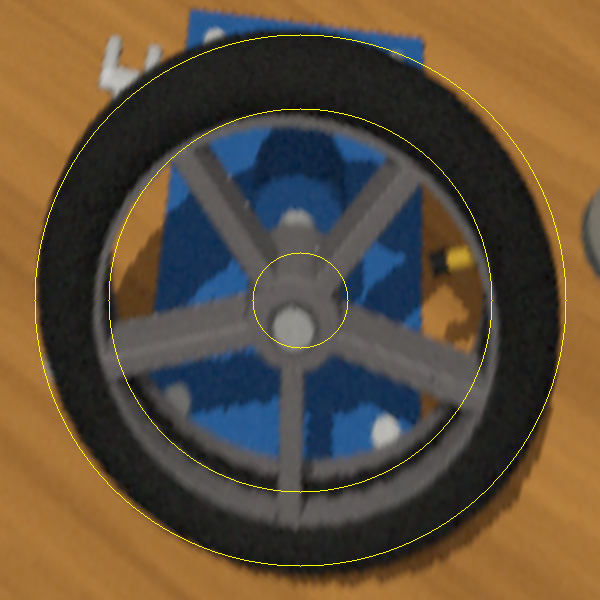

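The rectified view shows the stub end at (293,328), so the plane fit was pulled in by the spoke sides. The valve is at the right, (450,262). I'll re-solve the centre from the stub's ray at its known height and the yaw from the blue base plate.

```bash
python3 - <<'E'
from h import *
import pickle
r=pickle.load(open('scene.pkl','rb'));P=pts(r);hsv=cv2.cvtColor(r['img'],cv2.COLOR_RGB2HSV)
b=(hsv[...,0]>100)&(hsv[...,0]<125)&(hsv[...,1]>130)&(P[...,2]>4)&(P[...,2]<16)
b[:, :250]=0;b[:,420:]=0
X=P[b][:,:2].astype(np.float32);print(len(X));rc=cv2.minAreaRect(X);print('plate',rc,np.round(cv2.boxPoints(rc)))
t=pickle.load(open('top.pkl','rb'));hs=cv2.cvtColor(t['img'],cv2.COLOR_RGB2HSV);T=pts(t)
b2=(hs[...,0]>100)&(hs[...,0]<125)&(hs[...,1]>130)&(T[...,2]>4)&(T[...,2]<16);b2[:,:230]=0
print('plate top',cv2.minAreaRect(np.vstack([T[b2][:,:2]]).astype(np.float32)))
# stub: rect pixel -> image pixel -> ray to z=179.1
C,A=frame([576.9,73.1,165],np.radians(29.3))
W=C-18*A[0]+3.5*A[1]-14*A[2]
M=np.array(t['pose']);o=M[:3,3];d=W-o;s=o+d*(179.1-o[2])/d[2]
for yaw in(27,28.5,30,31.5):
    a=np.radians(yaw);print(yaw,'C',s+20*frame(C,a)[1][0])
E
```

```text
3140
plate ((615.3131713867188, 88.35028076171875), (220.43569946289062, 156.92201232910156), 22.743837356567383) [[483. 118.]
 [544. -27.]
 [747.  59.]
 [687. 203.]]
plate top ((614.689453125, 89.92897033691406), (212.06521606445312, 158.4493865966797), 23.099546432495117)
27 C [567.10578932  71.40477927 164.95786438]
28.5 C [566.93340501  71.73242796 164.95786438]
30 C [566.75250293  72.05545187 164.95786438]
31.5 C [566.56320706  72.37362962 164.95786438]
```

Plate yaw is 22.8°, with an origin of (569,69.5), and the stub ray gives (567.5,70.5); the two agree. I'll redo the rectified view with these values and measure the spoke angles.

```bash
cat >> h.py <<'E'
C0,A0=frame([568,70.3,165],np.radians(22.8))
def spokes(im):
    h=cv2.cvtColor(im,cv2.COLOR_BGR2HSV);v,u=np.mgrid[:600,:600];y=-(u/2-150);z=-(v/2-150);rr=np.hypot(y,z)
    m=(h[...,1]<70)&(h[...,2]>60)&(rr>40)&(rr<85);an=np.arctan2(-y[m],z[m])
    ph=np.angle(np.exp(5j*an).sum())/5
    br=(h[...,0]>15)&(h[...,0]<32)&(h[...,1]>150)&(h[...,2]>120)&(rr>60)&(rr<95)
    return (np.degrees(ph)-36)%72,br,m
E
python3 - <<'E'
from h import *
import pickle
r=pickle.load(open('top.pkl','rb'))
im=rect(r,C0,A0);q,br,m=spokes(im);print('q mod72',q,m.sum())
for k in range(5):
    a=np.radians(q+36+72*k);cv2.line(im,(300,300),(int(300+200*np.sin(a)),int(300-200*np.cos(a))),(0,255,0),1)
for R in(24,96,133): cv2.circle(im,(300,300),2*R,(0,255,255),1)
cv2.imwrite('pics/rect2.png',im)
print('A',A0.round(3).tolist())
E
```

```text
q mod72 68.5693909524689 26275
A [[0.652, 0.274, -0.707], [-0.388, 0.922, 0.0], [0.652, 0.274, 0.707]]
```

View pics/rect2.png

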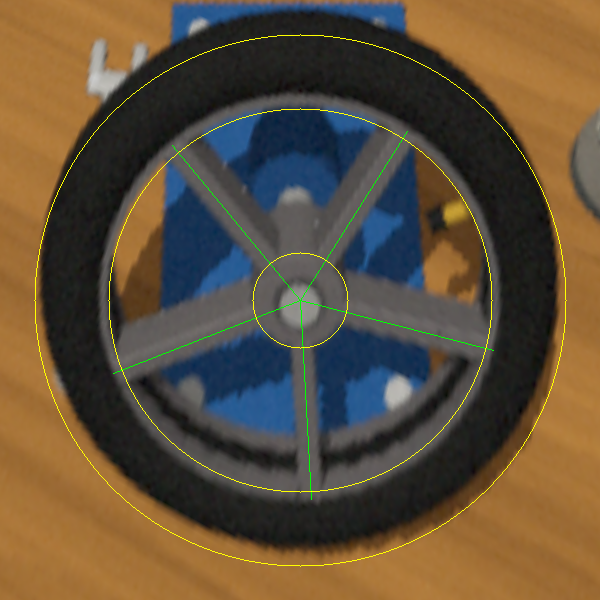

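Lines match the spokes: q ≈ 68.5° − 360° = −291.5°. My plan is one continuous push: insert the closed fingers, aligned with the axle, into a valve-free sector and carry them round the hub on a circle of about 62 mm.

```bash
cat >> h.py <<'E'
from scipy.spatial.transform import Rotation as Ro
RT=Ro.from_matrix(np.stack([A0[2],-A0[1],A0[0]],1))
def P(x,a,r=62):
    a=np.radians(a);return C0+x*A0[0]+r*(-np.sin(a)*A0[1]+np.cos(a)*A0[2])
E
sed -i 's/^def P(/def PT(/' h.py
python3 - <<'E'
from h import *
s=ctrl.sense();p=s['position'];R=Ro.from_rotvec(s['ee_rot'])
print('turn deg',np.degrees((RT*R.inv()).as_rotvec()).round(1))
for n,w in(('pre',PT(-120,135)),('front',PT(-60,135)),('in',PT(-14,135))):print(n,w.round(0),'shift',((w-p)/1000).round(3))
E
```

```text
turn deg [ 14.6 -42.6   7.2]
pre [478. -15. 219.] shift [ 0.308  0.612 -0.033]
front [517.   1. 176.] shift [ 0.347  0.628 -0.076]
in [547.  14. 144.] shift [ 0.377  0.641 -0.108]
```

```bash
python3 -m inch '[0.15,0.2,0.08,0,0,0,0, 0.15,0.2,0.08,0,0,0,0, 0.15,0.2,0.08,0,0,0,0, 0.15,0.2,0.08,0,0,0,0, 0.15,0.2,0.08,0,0,0,0, 0.308,0.612,0.06,0,0,0,0, 0.308,0.612,0.06,0,0,0,0, 0.308,0.612,0.06,0,0,0,0]'
python3 -m inch '[0.1,0.3,0,0,0,0,0,0.1,0.3,0,0,0,0,0,0.1,0.3,0,0,0,0,0,0.1,0.3,0,0,0,0,0,0.1,0.3,0,0,0,0,0,0.1,0.3,0,0,0,0,0,0.1,0.3,0,0,0,0,0,0.1,0.3,0,0,0,0,0]'
python3 - <<'E'
from h import *
s=ctrl.sense();p=s['position'];R=Ro.from_rotvec(s['ee_rot']);print(p,s['joint_pos'].round(2),s['opening'])
print('turn deg',np.degrees((RT*R.inv()).as_rotvec()).round(1),((PT(-120,135)-p)/1000).round(3))
E
```

```text
time: 0.9
position: [368.0, -295.2, 323.9]
ee_rot: [3.114, 0.415, -0.0]
ft_force: [1.5, 0.5, 1.0]
opening: 0.001
time: 1.7
position: [467.8, 6.3, 324.1]
ee_rot: [-3.112, -0.425, 0.0]
ft_force: [0.1, 0.4, 0.2]
opening: -0.001
[467.79323586   6.25184779 324.0559719 ] [ 0.72 -0.09 -0.73  1.74 -0.06  1.47 -1.3 ] -0.0013810522896128817
turn deg [ 14.8 -42.5   6.9] [ 0.01  -0.021 -0.105]
```

```bash
python3 -m inch '[0,-0.02,-0.04,14.8,-42.5,6.9,0,0,-0.02,-0.04,14.8,-42.5,6.9,0,0,-0.02,-0.04,14.8,-42.5,6.9,0,0,-0.02,-0.04,14.8,-42.5,6.9,0,0,-0.02,-0.04,14.8,-42.5,6.9,0,0,-0.02,-0.04,14.8,-42.5,6.9,0,0.01,-0.021,-0.105,14.8,-42.5,6.9,0,0.01,-0.021,-0.105,14.8,-42.5,6.9,0]'
python3 - <<'E'
from h import *
s=ctrl.sense();p=s['position'];R=Ro.from_rotvec(s['ee_rot']);print(p,s['joint_pos'].round(2),s['ft_force'])
print('turn deg',np.degrees((RT*R.inv()).as_rotvec()).round(1),((PT(-120,135)-p)/1000).round(3))
cam('wrist','wrist1');cam('scene','scene2')
E
```

```text
time: 2.5
position: [492.0, -25.4, 191.3]
ee_rot: [-2.705, -0.517, -1.086]
ft_force: [-0.7, 2.4, -0.6]
opening: 0.001
[492.03196069 -25.44183649 191.32621397] [ 0.78 -0.3  -0.39  2.39 -1.08  0.74 -0.09] [-0.71789588  2.37977331 -0.60627241]
turn deg [-1.7 -1.6  0.3] [-0.014  0.01   0.028]
```

View pics/wrist1.png

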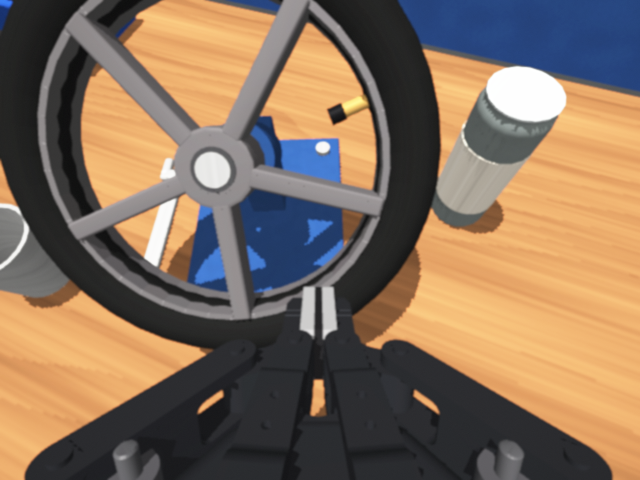

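The wrist view shows the fingers in front of the lower-right gap at (318,300), with the valve well away at (350,108). But joints 2 and 4 are at their limits at a 45° tilt. I'll use about 30° from vertical instead, which gives a negligible axial component.

```bash
cat >> h.py <<'E'
t=np.radians(15);D=np.cos(t)*A0[0]-np.sin(t)*A0[2];U=np.cos(t)*A0[2]+np.sin(t)*A0[0]
RT=Ro.from_matrix(np.stack([U,-A0[1],D],1))
def tgt(x,a,r=62): return PT(x,a,r)-7*D   # finger shank centre at depth x; tip ~14 deeper
def status(*wp):
    s=ctrl.sense();p=s['position'];R=Ro.from_rotvec(s['ee_rot'])
    print('t',s['time'],p.round(1),s['joint_pos'].round(2),'F',s['ft_force'].round(1),'turn',np.degrees((RT*R.inv()).as_rotvec()).round(1))
    q=p+7*D-C0;y,z=q@A0[1],q@A0[2];print('x',(q@A0[0]).round(1),'r',np.hypot(y,z).round(1),'a',np.degrees(np.arctan2(-y,z)).round(1))
    for w in wp: print(w,((tgt(*w)-p)/1000).round(3))
E
python3 - <<'E'
from h import *
status((-60,140),(-7,140))
E
```

```text
t 2.6 [493.7 -21.6 193. ] [ 0.79 -0.3  -0.41  2.39 -1.08  0.75 -0.09] F [0.4 0.3 0.6] turn [-7.4 12.1  0.1]
x -86.6 r 78.9 a 134.9
(-60, 140) [ 0.016  0.024 -0.013]
(-7, 140) [ 0.051  0.039 -0.051]
```

```bash
python3 -m inch '[0.006,0.014,0.01,-7.4,12.1,0,0,0.016,0.024,-0.008,-7.4,12.1,0,0,0.016,0.024,-0.008,-7.4,12.1,0,0,0.016,0.024,-0.008,-7.4,12.1,0,0]'
python3 - <<'E'
from h import *
status((-60,140),(-30,140),(-7,140))
E
```

```text
time: 3.0
position: [514.4, 4.7, 189.9]
ee_rot: [-2.881, -0.592, -0.781]
ft_force: [-0.4, -0.2, -0.5]
opening: -0.001
t 3.0 [514.4   4.7 189.9] [ 0.72 -0.23 -0.55  2.22 -0.59  0.73 -0.65] F [-0.4 -0.2 -0.5] turn [ 0.2  0.4 -0.3]
x -63.7 r 54.3 a 133.1
(-60, 140) [-0.004 -0.002 -0.01 ]
(-30, 140) [ 0.015  0.006 -0.031]
(-7, 140) [ 0.03   0.013 -0.047]
```

Orientation is good and the joints are clear of their limits, so I'll insert slowly.

```bash
python3 -m inch '[-0.004,-0.002,-0.01,0,0,0,0,0.006,0.002,-0.02,0,0,0,0,0.015,0.006,-0.031,0,0,0,0,0.023,0.01,-0.039,0,0,0,0,0.03,0.013,-0.047,0,0,0,0,0.03,0.013,-0.047,0,0,0,0]'
python3 - <<'E'
from h import *
cam('wrist','wrist2')
r=cam('top');im=rect(r,C0,A0);a=cv2.imread('pics/wrist2.png');cv2.imwrite('pics/pair.png',np.hstack([cv2.resize(a,(400,300)),cv2.resize(im,(300,300))]))
status((-7,150),(-7,160),(-7,170),(-7,180),(-7,190),(-7,200),(-7,210),(-7,220))
E
```

```text
time: 3.6
position: [540.2, 15.1, 138.0]
ee_rot: [-2.882, -0.581, -0.772]
ft_force: [-0.3, -0.9, -0.3]
opening: -0.003
t 3.7 [540.7  15.  139.4] [ 0.7  -0.08 -0.62  2.22 -0.53  0.57 -0.7 ] F [ 0.3 -0.1  0. ] turn [0.1 0.1 0. ]
x -8.0 r 66.5 a 142.6
(-7, 150) [-0.004  0.009 -0.001]
(-7, 160) [-0.01   0.017 -0.005]
(-7, 170) [-0.016  0.025 -0.007]
(-7, 180) [-0.021  0.035 -0.007]
(-7, 190) [-0.025  0.045 -0.007]
(-7, 200) [-0.027  0.056 -0.005]
(-7, 210) [-0.028  0.066 -0.001]
(-7, 220) [-0.027  0.076  0.003]
```

View pics/pair.png

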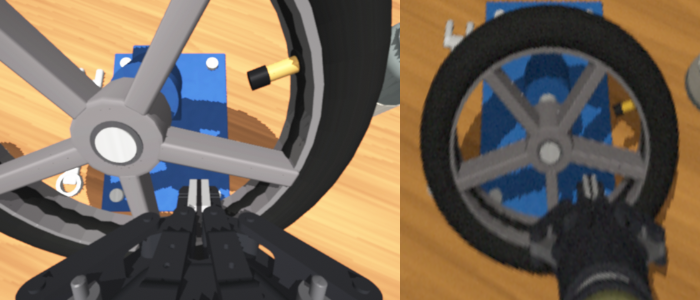

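The fingers sit inside the lower-right gap with no contact and the valve is clear. Now I'll push clockwise along the arc.

```bash
python3 -m inch '[-0.004,0.009,-0.002,0,0,0,0,-0.010,0.017,-0.005,0,0,0,0,-0.016,0.025,-0.007,0,0,0,0,-0.021,0.035,-0.008,0,0,0,0,-0.025,0.045,-0.007,0,0,0,0,-0.025,0.045,-0.007,0,0,0,0]'
python3 - <<'E'
from h import *
r=cam('top');im=rect(r,C0,A0);print('q mod 72',spokes(im)[0])
status(*[(-7,198+8*i) for i in range(8)])
E
```

```text
time: 4.3
position: [516.0, 62.5, 133.4]
ee_rot: [-2.882, -0.588, -0.777]
ft_force: [0.8, 0.3, -0.1]
opening: -0.001
q mod 72 34.915138871982265
t 4.35 [516.1  62.1 133.2] [ 0.66 -0.15 -0.68  2.29 -0.55  0.54 -0.79] F [-0.  -0.4  1.1] turn [ 0.2  0.2 -0.2]
x -6.9 r 61.7 a -168.2
(-7, 198) [-0.002  0.006  0.001]
(-7, 206) [-0.003  0.015  0.003]
(-7, 214) [-0.003  0.023  0.006]
(-7, 222) [-0.002  0.031  0.01 ]
(-7, 230) [-0.     0.038  0.015]
(-7, 238) [0.002 0.044 0.02 ]
(-7, 246) [0.006 0.05  0.025]
(-7, 254) [0.01  0.055 0.031]
```

```bash
python3 -m inch '[-0.002,0.006,0.001,0,0,0,0,-0.003,0.015,0.003,0,0,0,0,-0.003,0.023,0.006,0,0,0,0,-0.002,0.031,0.010,0,0,0,0,0,0.038,0.015,0,0,0,0,0.002,0.044,0.02,0,0,0,0,0.006,0.05,0.025,0,0,0,0,0.01,0.055,0.031,0,0,0,0]'
python3 - <<'E'
from h import *
r=cam('top');im=rect(r,C0,A0);print('q mod 72',spokes(im)[0]);cv2.imwrite('pics/r3.png',np.hstack([cv2.resize(im,(400,400)),cv2.resize(cam('wrist')['img'][:,:,::-1],(400,400))]))
status(*[(-7,260+8*i) for i in range(8)])
E
```

```text
time: 5.15
position: [526.4, 116.7, 164.0]
ee_rot: [-2.882, -0.585, -0.773]
ft_force: [-1.9, -3.9, -3.7]
opening: 0.003
q mod 72 20.31649069342174
t 5.25 [528.3 118.  166. ] [ 0.66 -0.18 -0.79  2.22 -0.46  0.57 -1.  ] F [-0.1  0.3 -0.7] turn [ 0.   0.3 -0.2]
x -6.8 r 60.9 a -103.2
(-7, 260) [0.001 0.002 0.002]
(-7, 268) [0.007 0.006 0.008]
(-7, 276) [0.012 0.008 0.015]
(-7, 284) [0.018 0.009 0.021]
(-7, 292) [0.025 0.008 0.026]
(-7, 300) [0.031 0.007 0.032]
(-7, 308) [0.038 0.005 0.037]
(-7, 316) [0.044 0.001 0.042]
```

View pics/r3.png

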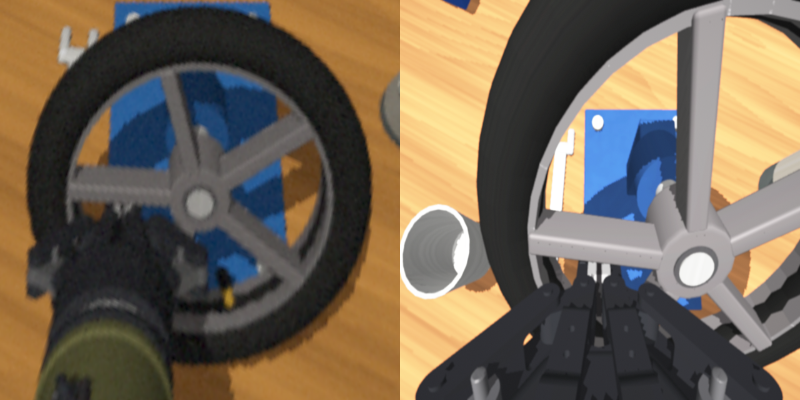

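The spoke being pushed is now at about 9 o'clock, with the valve near the bottom at (228,292) in the left panel, one sector away from the fingers. Continuing.

```bash
python3 -m inch '[0.001,0.002,0.002,0,0,0,0,0.007,0.006,0.008,0,0,0,0,0.012,0.008,0.015,0,0,0,0,0.018,0.009,0.021,0,0,0,0,0.025,0.008,0.026,0,0,0,0,0.031,0.007,0.032,0,0,0,0,0.038,0.005,0.037,0,0,0,0,0.044,0.001,0.042,0,0,0,0]'
python3 - <<'E'
from h import *
r=cam('top');im=rect(r,C0,A0);print('q mod 72',spokes(im)[0])
status(*[(-7,324+8*i) for i in range(8)])
E
```

```text
time: 6.05
position: [571.4, 118.2, 206.8]
ee_rot: [-2.88, -0.586, -0.776]
ft_force: [-4.2, 1.0, -2.5]
opening: -0.001
q mod 72 10.109890756212565
t 6.1 [573.4 116.9 208.5] [ 0.7  -0.11 -0.83  2.08 -0.35  0.64 -1.09] F [ 1.3 -0.2  1.4] turn [ 0.1  0.4 -0.1]
x -7.7 r 61.0 a -42.1
(-7, 324) [ 0.005 -0.003  0.003]
(-7, 332) [ 0.011 -0.008  0.006]
(-7, 340) [ 0.017 -0.014  0.009]
(-7, 348) [ 0.021 -0.021  0.01 ]
(-7, 356) [ 0.025 -0.029  0.011]
(-7, 364) [ 0.029 -0.037  0.011]
(-7, 372) [ 0.031 -0.045  0.01 ]
(-7, 380) [ 0.033 -0.053  0.009]
```

```bash
python3 -m inch '[0.005,-0.003,0.003,0,0,0,0,0.011,-0.008,0.006,0,0,0,0,0.017,-0.014,0.009,0,0,0,0,0.021,-0.021,0.010,0,0,0,0,0.025,-0.029,0.011,0,0,0,0,0.029,-0.037,0.011,0,0,0,0,0.031,-0.045,0.01,0,0,0,0,0.033,-0.053,0.009,0,0,0,0]'
python3 - <<'E'
from h import *
r=cam('top');im=rect(r,C0,A0);print('q mod 72',spokes(im)[0])
status(*[(-7,386+7*i) for i in range(8)])
E
```

```text
time: 6.9
position: [604.7, 63.9, 215.9]
ee_rot: [-2.881, -0.585, -0.779]
ft_force: [-1.2, 3.7, 0.3]
opening: -0.002
q mod 72 7.480273839131485
t 6.95 [605.2  61.5 215.7] [ 0.75 -0.03 -0.78  2.01 -0.32  0.67 -1.01] F [-0.7 -0.9 -0.8] turn [0.1 0.3 0.1]
x -7.3 r 60.2 a 21.9
(-7, 386) [ 0.002 -0.004 -0.   ]
(-7, 393) [ 0.002 -0.011 -0.003]
(-7, 400) [ 0.001 -0.018 -0.006]
(-7, 407) [ 0.    -0.025 -0.01 ]
(-7, 414) [-0.002 -0.031 -0.014]
(-7, 421) [-0.004 -0.036 -0.018]
(-7, 428) [-0.008 -0.041 -0.023]
(-7, 435) [-0.011 -0.045 -0.028]
```

```bash
python3 -m inch '[0.002,-0.004,0,0,0,0,0,0.002,-0.011,-0.003,0,0,0,0,0.001,-0.018,-0.006,0,0,0,0,0,-0.025,-0.010,0,0,0,0,-0.002,-0.031,-0.014,0,0,0,0,-0.004,-0.036,-0.018,0,0,0,0,-0.006,-0.038,-0.020,0,0,0,0,-0.008,-0.041,-0.023,0,0,0,0]'
python3 - <<'E'
from h import *
r=cam('top');im=rect(r,C0,A0);print('q mod 72',spokes(im)[0]);cv2.imwrite('pics/r4.png',np.hstack([cv2.resize(im,(400,400)),cv2.resize(cam('wrist')['img'][:,:,::-1],(400,400))]))
status(*[(-7,430+3*i) for i in range(8)])
E
```

```text
time: 7.75
position: [596.2, 22.6, 192.5]
ee_rot: [-2.882, -0.584, -0.778]
ft_force: [1.6, 3.4, 1.4]
opening: 0.002
q mod 72 53.30894967142079
t 7.85 [595.4  22.  191.7] [ 0.79 -0.02 -0.74  2.06 -0.38  0.65 -0.87] F [ 0.2 -0.1  1.7] turn [ 0.2  0.1 -0. ]
x -7.5 r 59.3 a 68.5
(-7, 430) [ 0.001 -0.003 -0.001]
(-7, 433) [-0.    -0.005 -0.003]
(-7, 436) [-0.002 -0.006 -0.005]
(-7, 439) [-0.004 -0.008 -0.007]
(-7, 442) [-0.006 -0.009 -0.01 ]
(-7, 445) [-0.008 -0.01  -0.012]
(-7, 448) [-0.01  -0.012 -0.014]
(-7, 451) [-0.012 -0.012 -0.016]
```

View pics/r4.png

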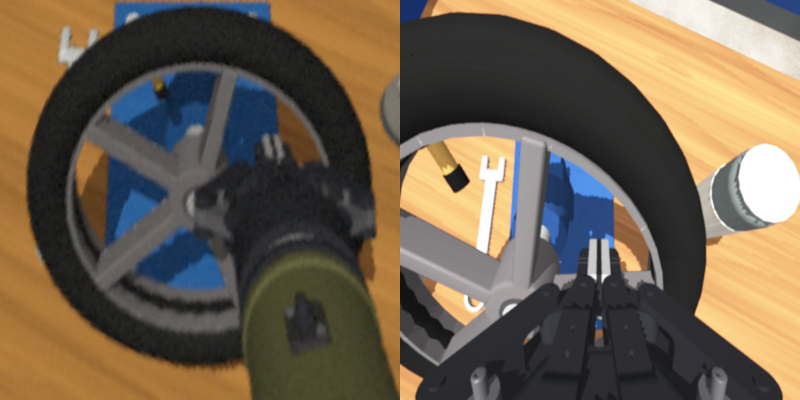

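The valve is now at upper left, about 19° short, at (160,90) in the left panel. I'll push slowly to finger angle 442° and measure again.

```bash
python3 -m inch '[0.001,-0.003,-0.001,0,0,0,0,0,-0.005,-0.003,0,0,0,0,-0.002,-0.006,-0.005,0,0,0,0,-0.004,-0.008,-0.007,0,0,0,0,-0.005,-0.0085,-0.0085,0,0,0,0,-0.006,-0.009,-0.01,0,0,0,0,-0.006,-0.009,-0.01,0,0,0,0]'
python3 - <<'E'
from h import *
r=cam('top');im=rect(r,C0,A0);print('q mod 72',spokes(im)[0])
im0=rect(r,C0,A0,0);cv2.imwrite('pics/r5.png',im0)
b=spokes(im0)[1];b[300:]=0;i=np.argwhere(b);print('brass',len(i),i.mean(0) if len(i) else 0)
if len(i): v,u=i.mean(0);print('ang',np.degrees(np.arctan2(u-300,300-v)))
status(*[(-7,442+3*i) for i in range(4)])
E
```

```text
time: 8.55
position: [589.5, 14.0, 181.9]
ee_rot: [-2.882, -0.585, -0.775]
ft_force: [0.5, 1.2, 0.8]
opening: 0.005
q mod 72 65.46171234983848
brass 3024 [254.49702381 174.58035714]
ang -70.05893383806065
t 8.6 [589.6  14.  181.9] [ 0.8  -0.02 -0.73  2.08 -0.4   0.64 -0.83] F [0.1 0.4 2.1] turn [ 0.1  0.1 -0.1]
x -6.6 r 60.9 a 81.7
(-7, 442) [ 0.    -0.001  0.   ]
(-7, 445) [-0.002 -0.002 -0.002]
(-7, 448) [-0.004 -0.003 -0.004]
(-7, 451) [-0.006 -0.004 -0.007]
```

```bash
python3 -m inch '[-0.001,-0.002,-0.001,0,0,0,0,-0.002,-0.002,-0.002,0,0,0,0,-0.003,-0.003,-0.004,0,0,0,0,-0.003,-0.003,-0.004,0,0,0,0,-0.003,-0.003,-0.004,0,0,0,0]'
python3 - <<'E'
from h import *
r=cam('top');im=rect(r,C0,A0);print('q mod 72',spokes(im)[0])
status((-7,438),(-40,438),(-80,438));print(D.round(3))
E
```

```text
time: 9.1
position: [586.7, 10.9, 178.1]
ee_rot: [-2.882, -0.584, -0.776]
ft_force: [0.2, 0.1, 1.3]
opening: -0.001
q mod 72 69.79937306432267
t 9.15 [586.7  11.  178.1] [ 0.8  -0.02 -0.72  2.09 -0.42  0.63 -0.81] F [1.  1.2 1.4] turn [ 0.1  0.2 -0.1]
x -6.5 r 62.0 a 86.9
(-7, 438) [0.005 0.004 0.007]
(-40, 438) [-0.016 -0.005  0.03 ]
(-80, 438) [-0.042 -0.016  0.059]
[ 0.461  0.194 -0.866]
```

q ≈ −2°. Now I'll back the fingers off the spoke and withdraw along the finger axis.

```bash
python3 -m inch '[0.003,0.002,0.004,0,0,0,0,0.005,0.004,0.008,0,0,0,0,0.005,0.004,0.008,0,0,0,0,-0.004,0,0.025,0,0,0,0,-0.013,-0.004,0.042,0,0,0,0,-0.022,-0.008,0.059,0,0,0,0,-0.032,-0.012,0.077,0,0,0,0,-0.041,-0.016,0.095,0,0,0,0]'
python3 -m inch '[-0.02,-0.05,0.04,0,0,0,0,-0.04,-0.1,0.06,0,0,0,0,-0.07,-0.14,0.08,0,0,0,0,-0.1,-0.18,0.1,0,0,0,0,-0.1,-0.22,0.1,0,0,0,0,-0.1,-0.26,0.1,0,0,0,0,-0.1,-0.3,0.1,0,0,0,0,-0.1,-0.3,0.1,0,0,0,0]'
python3 - <<'E'
from h import *
r=cam('top');im=rect(r,C0,A0);q=spokes(im)[0];print('q mod 72',q)
h=cv2.cvtColor(im,cv2.COLOR_BGR2HSV)
im0=rect(r,C0,A0,0);cv2.line(im0,(300,300),(300,80),(0,255,0),1);cv2.circle(im0,(300,300),144,(0,255,255),1);cv2.circle(im0,(300,300),192,(0,255,255),1);cv2.imwrite('pics/r6.png',im0)
status()
E
```

```text
time: 9.95
position: [545.3, -4.8, 273.9]
ee_rot: [-2.882, -0.585, -0.776]
ft_force: [0.5, 0.3, -0.1]
opening: 0.001
time: 10.75
position: [443.8, -311.9, 371.6]
ee_rot: [-2.887, -0.57, -0.775]
ft_force: [0.7, 0.5, -0.5]
opening: -0.001
q mod 72 69.21428771482844
t 10.8 [ 444.9 -308.1  372. ] [ 0.97 -0.08 -0.11  1.75 -0.52  1.33 -0.22] F [0.2 0.7 0.3] turn [-0.   0.1  0.2]
x -323.5 r 303.7 a 97.5
```

View pics/r6.png

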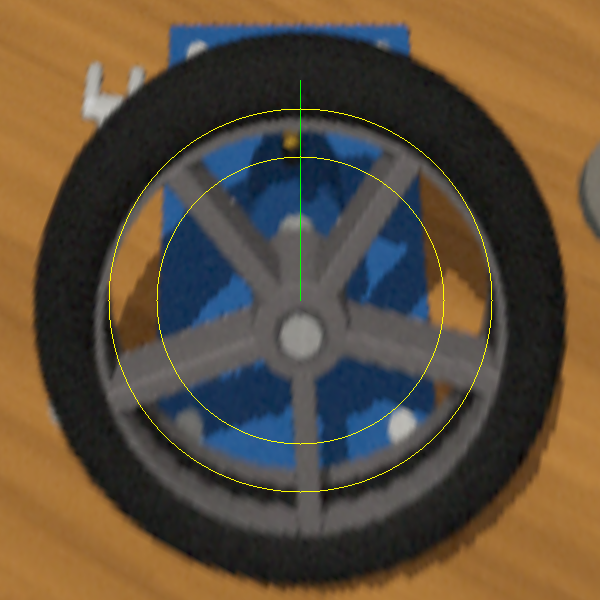

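The valve is at (291,142), about 3° left of the up line, so the tip is about 4 mm sideways against a limit of 8.7 mm. The spoke phase agrees at −2.8°, and the wheel didn't move as the fingers withdrew. Handing in.

```bash
python3 - <<'E'
from h import *
r=cam('top');print('q mod72',spokes(rect(r,C0,A0))[0])
import pickle
a=pickle.load(open('top.pkl','rb'))['img'].astype(int);d=abs(a-r['img']).max(2)
for n,(u,v) in dict(can=(391,210),cup=(204,318),spanner=(243,249)).items(): print(n,d[v-18:v+18,u-14:u+14].mean())
ctrl.hand_in()
E
```

```text
q mod72 69.23372529538533
can 2.5843253968253967
cup 2.7668650793650795
spanner 4.0
the job is handed in; nothing more can be done
```

I turned the wheel about 289° clockwise in one continuous push on a spoke, so the valve now sits close to the top, and handed the job in at about 11 s of the 53 s allowed. No verdict was reported.

- **Push:** I used closed fingers, one sector away from the valve throughout. Then I backed off the spoke and withdrew clear of the wheel.
- **Valve position:** the last checks put it about 3° short of straight up. The spoke angles gave −2.8° and the brass stem gave −3.3°, which is about 4 mm sideways at the tip against a limit of 8.7 mm.
- **At rest:** two readings after withdrawal agreed (69.21° and 69.23°, repeating every 72°), so the wheel is standing still.
- **Things around the stand:** the spray can, cup and spanner look unchanged from the first picture.
- **Not checked directly:** I took no measurement of the wheel sliding along its axle. The wrist force readings I saw stayed under about 6 N.
- **Disagreements:**
  - My first wheel centre and yaw fit was off by about 10 mm and 6°. I replaced it with values from the stub axle and base plate, which agreed to about 2 mm.
  - While the arm hid part of the wheel, the angle readings were rougher. My first automatic search for the brass stem picked up wood, so I ignored it.

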